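Turn the drying dish a quarter turn without rolling its ball

ROBOT

A 6-joint arm with a two-finger parallel gripper is mounted at the origin on the work surface. World frame = base frame: x ahead of the robot, y to its left, z up, the work surface at z = 0. Lengths are in m, angles in rad, forces in N, time in s.
With the tool pointing down it reaches from about 0.425 to 0.95 m from the base axis. Payload 3.5 kg.
Tool frame: the origin (TCP) lies at the very end of the fingers, on their centre line; the grasp point (between the pads) lies 19 mm behind it; z points along the fingers, y is the direction in which the jaws open and shut (so a half turn about z gives the same grasp; the last joint's range is limited). The gripper opens to 85 mm and grips with 20 to 120 N. Pads are 22 mm wide; open, the fingers measure 114 mm over their backs; the gripper's body (76 mm by 85 mm) begins 54 mm behind the grasp point. The pads swing forward as they close: fully open they stand 13 mm farther back than shut.
Start: joints at [0.98, 0.286, 1.577, -0, 1.279, -0.15], TCP at [0.288, 0.61, 0.231] pointing down, gripper open.
Joint ranges: [-2.77, 2.77], [-0.9, 2.22], [0.21, 2.48], [-1.53, 4.67], [0.24, 2.81], [-2.84, 2.84]. Speed limits (rad/s): [2.79, 2.79, 3.14, 3.14, 3.14, 3.14].

INTERFACE

Orientations are given as a unit quaternion [x, y, z, w].
In Python, from plant import ctrl, imaging gives the robot as it stands.
- The arm moves only by the shell command python3 -m creep 'ROWS' [OPENING] [FORCE]. ROWS is JSON, one flat list of numbers, 4 for each row, row after row: the shift along the tool's x, y, z in units of 25 mm (1.0 is 25 mm), then the turn about the tool's z in units of 5 degrees (1.0 is 5 degrees). A call has 1 to 20 rows; each row is the pose to reach, as a shift and turn from the pose commanded when the call began, along the tool's axes at that moment; what a row does not reach only later rows make up. A row lasts 1/12 s, in which the tool goes at most 41.7 mm and 7.16 degrees, less where a joint would pass 70% of its speed; a pose out of reach is approached as far as the arm can. A call with a gripper value outside its range is refused whole. OPENING is the closure in counts, from 0 (fully open) to 255 (shut), set as the call begins (- or left out, the last holds). The fingers move at their own pace and stop on an object; FORCE is the grip in N (left out, the last holds). Time passes only in rows, so rows that repeat a pose let the fingers close. It gives the time, the measured TCP pose, the force and the opening at its end, in the units of the state.
- ctrl.get_state(): the state, without advancing time (a new reading comes with each control period).
- imaging.read_camera(name): name is "scene" or "top" or "wrist"; returns the picture (480x640x3 uint8, red, green, blue); there is no depth.
- imaging.camera_info(name): a dict with "intrinsics" (3x3 intrinsics, pixels), "origin" and "attitude" of the camera in the world. Camera axes: x right, y down, z forward; pixel columns grow to the right and rows downward; lengths in m; the calibration is good to about 2 mm. A picture is of the moment at which its call begins: read the wrist's pose just before it. camera_info takes no time and is no camera call; for the wrist camera it gives the pose at the moment of the call.
- ctrl.sign_off(): hands the job in, once; it reports no verdict.
Trained networks look in the newest picture that a camera, given by its name, has taken for a name from the list of things; names that differ only in an ending like _2 or _b are one class to them, and where a whole thing is asked for, a point or a joint stands for the part that bears it (a point fixed in the world has none). Each returns a list of dicts, best first, with "p" (0 to 1); they miss things now and then, are a little off and sometimes report something else, mostly with a low value. They report only what shows in the picture. A call takes as long as a camera call. They do not tell look-alikes from the thing itself.
- imaging.silhouettes(camera, name): "mask" (480x640 bool, what is visible of it) and "uv" ([column, row] in pixels, amid what is visible of it).
The state is a dict: "time": time; "qpos": joint angles; "dq": joint speeds; "joint_efforts": joint torques, N m; "eef_pos": TCP position; "tcp_rot": TCP orientation; "contact_force": force on the tool from outside, world axes, zero at the start; "wrist_torque": the same for the moment, N m; "opening": opening from 0.0 (shut) to 1.0 (fully open).
Only numpy, scipy, OpenCV 4.12 (cv2) and the standard library are available. Lean on these libraries where they do the work, as an engineer would, in place of code of your own. Each camera call takes 0.05 s, during which the arm holds its last target.

TASK

Take the terracotta dish with the pink ball by its handle and pull it straight up out of its sprung catch until it sits at least 8 cm higher than before, then give it a quarter turn (either way) so that its handle, which ran along the rail, stands square across it and the unpainted sides come to the front. Keep the dish level and the loose ball in the middle, inside the white ring, all the time. Finish while still holding the dish up there, level and still; leave the blue dish in its catch and do not disturb the two paint pots or the phone.

Things in the scene. Friction and masses are not known exactly. Their poses are not given: they have to be found in the camera images.
- dish: Terracotta dish, 122 mm across, about 180 g, a bail handle arching over it. Origin: centre of the underside of its flat foot (72 mm across; 40 mm above the desk when seated); z up, y along the handle bar (and along the rail at the start, within a few degrees). Rim 22 mm above the origin. Inside painted yellow on the quarters facing its +x and -x, bare on the other two.
- dish_tongue (a point): Lowest point of the steel tongue under the foot, 26 mm below the dish's origin: a plate 5 mm thick ending in a round bead, 12 mm in diameter and 30 mm long along dish y. The bead sits under the two sprung rollers of the catch; pulling straight up about 7 mm, with roughly 8 N plus the weight, spreads them and frees it.
- dish_handle (a point): Centre of the dish's wooden handle grip, 100 mm above the dish's origin and right over its middle: a bar 10 mm thick (dish x), 50 mm long (dish y), 16 mm tall. Carried by 6 mm steel wire legs down to the rim at y = +59 and -59 mm.
- dish_middle (a point): Middle of the dish's inner floor, 10 mm above the dish's origin. From here the floor rises at 5 degrees out to a white painted ring of 31 mm radius, then at 15 degrees to the rim.
- ball: Pink clay ball, 30 mm in diameter, about 25 g, lying loose in the terracotta dish. Its origin is a point on its surface and turns with it.
- ball_center (a point): Centre of the pink ball.
- rail: Aluminium drying rail fixed to the desk, base 60 x 360 x 8 mm. Origin: centre of its underside on the desk; y along its length, x across. At y = +90 and -90 mm is a station: two posts with tops 40 mm above the desk and between them two white sprung rollers, 12 mm thick, lying along y and pressed together in x. A dish sits in each; which is where varies.
- dish2: Blue dish of the same shape and size with a blue handle grip and no ball, seated in the other station; leave it there. Origin as for the terracotta dish.
- pot_green: Small paint pot with green lid, 31 mm in diameter, 26 mm tall, standing on the desk beside the rail on its +x side. Origin: centre of the underside. Leave alone.
- pot_orange: The same with an orange lid. Leave alone.
- phone: Pink phone lying flat, 74 x 155 x 9 mm, to the right of the rail. Origin: centre of the underside. Leave alone.
There are look-alikes about, which are no part of the job. There is more than one size of the dish; the one meant has the size given above.

How it is judged:
On the way, in this order (a step that is already met when the one before it is completed fails the run):
1. the dish is out of its catch and lifted at least 35 mm, not yet turned (z of dish in the frame of rail above 0.075 m and angle between the y axis of dish and the y axis of rail, either way round below 0.35 rad), for 0.1 s.
2. the dish has been turned a quarter turn in the air (z of dish in the frame of rail above 0.075 m and angle between the x axis of dish and the y axis of rail, either way round below 0.14 rad), for 0.3 s.
At the end, for the whole second after the job is handed in: The gripper alone holds the terracotta dish at least 70 mm above its seat, turned square to the rail within 8 degrees, level within about 5.7 degrees and still, with the ball within 12 mm of the middle; the blue dish has moved less than 12 mm, the pots and phone less than 20 mm (z of dish in the frame of rail above 0.11 m and angle between the x axis of dish and the y axis of rail, either way round below 0.14 rad and angle between dish's own z axis and vertical below 0.1 rad and horizontal distance between ball_center and dish_middle below 0.012 m and z of ball_center in the frame of dish below 0.032 m and linear speed of ball below 0.05 m/s and linear speed of dish below 0.02 m/s and angular speed of dish below 0.6 rad/s and contact force between the fingers and dish above 2 N and contact force between each of rail, dish2 and dish below 0.1 N and distance of dish2 from where it was at the start of the episode below 0.012 m and angle between dish2's own z axis and vertical below 0.15 rad and distance of each of pot_green, pot_orange, phone from where it was at the start of the episode below 0.02 m); the arm keeps its last pose, push and grip.
It fails at once if the ball rolls out over the white ring (more than 30 mm from the middle) (horizontal distance between ball_center and dish_middle above 0.03 m).
It fails at once if the terracotta dish is tilted by more than 11 degrees (angle between dish's own z axis and vertical above 0.2 rad).
It fails at once if the blue dish is pulled from its seat or tipped (distance of dish2 from where it was at the start of the episode above 0.012 m or angle between dish2's own z axis and vertical above 0.15 rad).
It fails at once if a paint pot or the phone is pushed away (distance of any of pot_green, pot_orange, phone from where it was at the start of the episode above 0.02 m).
It also fails if it takes over 42 s, if anything falls off the work surface, if the arm or the gripper's body presses on something with over 40 N, if the wrist force passes 120 N, or if a joint passes its speed limit or range.

## Working session

There is one attempt and no reset: what is moved stays moved. The work goes in short steps, Python scripts to look and compute and a shell command to move; the robot and the scene stay as the last step left them, time stands still between calls to the robot, and variables do not carry over. Pictures are saved under pics/ and viewed, and the job is handed in when it is done.

```bash
ls; mkdir -p pics
python3 - <<'E'
from plant import ctrl, imaging
import cv2, numpy as np
s=ctrl.get_state(); print({k:np.round(v,3) for k,v in s.items()})
for n in ["scene","top","wrist"]:
    im=imaging.read_camera(n); cv2.imwrite(f"pics/{n}0.png",im[:,:,::-1])
    i=imaging.camera_info(n); print(n,{k:np.round(v,4).tolist() for k,v in i.items()})
E
```

```text
pics
{'time': np.float64(0.0), 'qpos': array([ 0.98 ,  0.287,  1.578,  0.   ,  1.279, -0.15 ]), 'dq': array([-0.002,  0.   ,  0.001, -0.001,  0.001, -0.001]), 'joint_efforts': array([ 0.0000e+00, -4.0600e+01, -2.9262e+01, -0.0000e+00,  6.0000e-03,
        0.0000e+00]), 'eef_pos': array([0.288, 0.61 , 0.23 ]), 'tcp_rot': array([ 0.219,  0.976, -0.001, -0.   ]), 'contact_force': array([0.2  , 0.219, 0.986]), 'wrist_torque': array([ 0.018,  0.002, -0.007]), 'opening': np.float64(1.001)}
scene {'intrinsics': [[522.5524, 0.0, 321.1794], [0.0, 522.5524, 230.4943], [0.0, 0.0, 1.0]], 'origin': [1.3469, -0.1988, 0.6714], 'attitude': [0.6735, 0.583, -0.3034, -0.3382]}
top {'intrinsics': [[459.7499, 0.0, 320.7105], [0.0, 459.7499, 240.7135], [0.0, 0.0, 1.0]], 'origin': [0.4472, -0.1118, 0.9387], 'attitude': [-0.6971, 0.7137, -0.0448, 0.0515]}
wrist {'intrinsics': [[388.9409, 0.0, 314.2235], [0.0, 388.9409, 245.9969], [0.0, 0.0, 1.0]], 'origin': [0.2273, 0.6392, 0.373], 'attitude': [0.837, 0.5309, 0.0698, 0.1127]}
```

View pics/scene0.png

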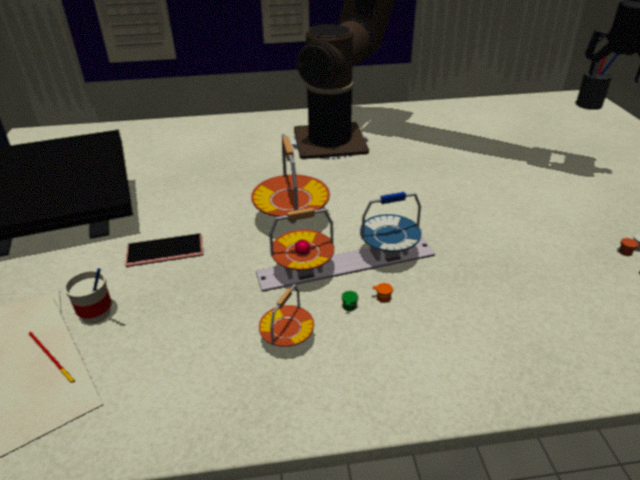

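View pics/top0.png

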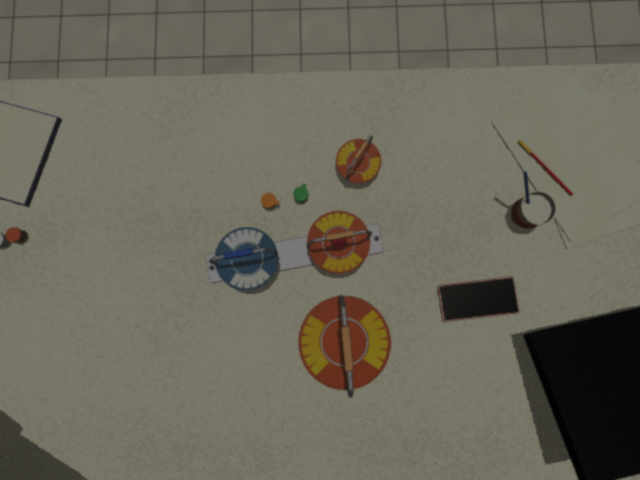

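View pics/wrist0.png

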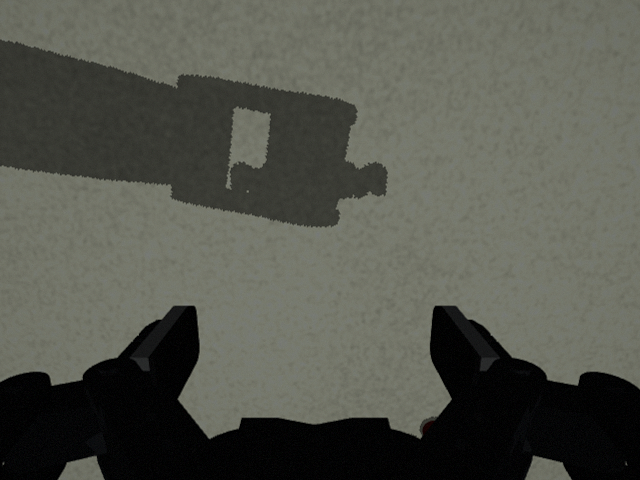

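The target is the middle terracotta dish holding the ball, at top (338,242) and scene (303,250). The large one (345,342) and the small one (358,161) are look-alikes. Next I'll locate the handle and ring.

Run:
```python
import cv2,numpy as np
a=cv2.imread("pics/top0.png")[195:290,200:400]; b=cv2.imread("pics/scene0.png")[185:295,250:450]
a=cv2.resize(a,None,fx=4,fy=4,interpolation=cv2.INTER_CUBIC); b=cv2.resize(b,None,fx=4,fy=4,interpolation=cv2.INTER_CUBIC)
cv2.imwrite("pics/ta.png",a); cv2.imwrite("pics/sa.png",b)
```

```text
(no output)
```

View pics/ta.png

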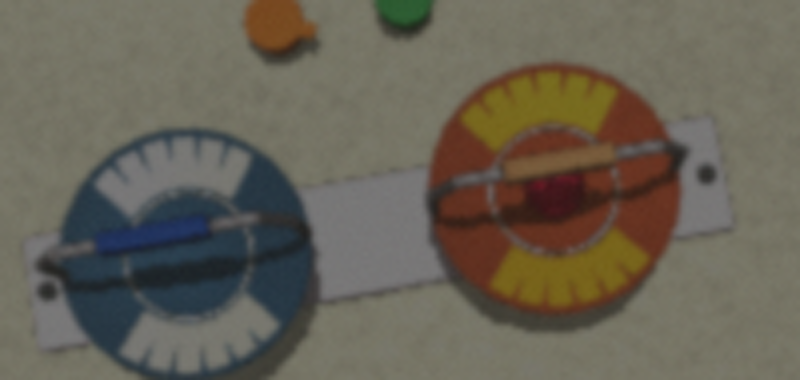

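View pics/sa.png

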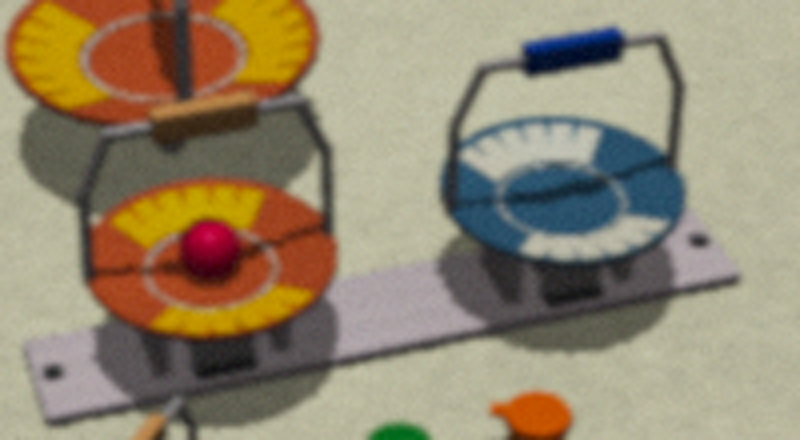

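```bash
cat > h.py <<'E'
from plant import ctrl, imaging
import numpy as np, cv2
from scipy.spatial.transform import Rotation as R
def ray(n,uv,info=None):
    i=info or imaging.camera_info(n); K=np.array(i["intrinsics"]); 
    d=R.from_quat(i["attitude"]).as_matrix()@np.linalg.solve(K,[uv[0],uv[1],1.]); return np.array(i["origin"]),d/np.linalg.norm(d)
def plane(n,uv,z):
    o,d=ray(n,uv); return o+d*(z-o[2])/d[2]
def tri(obs):
    A=np.zeros((3,3));b=np.zeros(3);rs=[ray(*q) for q in obs]
    for o,d in rs: P=np.eye(3)-np.outer(d,d);A+=P;b+=P@o
    x=np.linalg.solve(A,b); return x,[np.linalg.norm((np.eye(3)-np.outer(d,d))@(x-o)) for o,d in rs]
E
python3 - <<'E'
from h import *
T=lambda x,y:(200+x/4-.375,195+y/4-.375); S=lambda x,y:(250+x/4-.375,185+y/4-.375)
print("handle",tri([("top",T(560,161)),("scene",S(204,117))]))
print("handle by plane z.14",plane("top",T(560,161),.144),plane("scene",S(204,117),.14))
print("bluehandle",tri([("top",T(154,236)),("scene",S(573,51))]))
l=plane("top",T(47,290),.008);r=plane("top",T(706,174),.008);print("holes",l,r,np.degrees(np.arctan2(*(l-r)[:2])))
l=plane("scene",S(699,241),.008);r=plane("scene",S(53,372),.008);print("holes sc",l,r,np.degrees(np.arctan2(*(l-r)[:2])))
a=plane("top",T(502,170),.146);b=plane("top",T(615,154),.146);print("bar",a,b,np.degrees(np.arctan2(*(a-b)[:2])))
print("ring",plane("top",T(554,190),.0527),plane("scene",S(211,268),.0527))
print("dish rim",plane("top",T(555,188),.062))
s=ctrl.get_state();print(R.from_quat(s["tcp_rot"]).as_matrix().round(3))
E
```

```text
handle (array([ 0.56614133, -0.13773415,  0.1420376 ]), [np.float64(0.0010483185411705653), np.float64(0.0010483185411705902)])
handle by plane z.14 [ 0.56575458 -0.13871203  0.144     ] [ 0.56326448 -0.13645409  0.14      ]
bluehandle (array([0.53754348, 0.04031019, 0.14135777]), [np.float64(0.0009213718079743273), np.float64(0.0009213718079743161)])
holes [0.52617011 0.11910403 0.008     ] [ 0.5775085  -0.21761551  0.008     ] -8.668915301181016
holes sc [0.52297926 0.12085978 0.008     ] [ 0.5751936  -0.21585272  0.008     ] -8.81470497368414
bar [ 0.56211347 -0.11328829  0.146     ] [ 0.56795183 -0.16268167  0.146     ] -6.741160253775656
ring [ 0.5652041  -0.13848432  0.0527    ] [ 0.56307726 -0.13635326  0.0527    ]
dish rim [ 0.56492371 -0.13871205  0.062     ]
[[-0.904  0.427 -0.001]
 [ 0.427  0.904 -0.002]
 [ 0.    -0.002 -1.   ]]
```

```bash
python3 -m creep '[-0.3,-0.3,0,0.1,-0.9,-0.9,0,0.4,-1.7,-1.7,0,0.8,-2.5,-2.5,0,1.2,-3.3,-3.2,0,1.6,-4.1,-4.0,0,2.0,-4.9,-4.8,0,2.5,-5.7,-5.6,0,3.0,-6.5,-6.4,0,3.5,-7.3,-7.1,0,4.0,-8.1,-7.9,0,4.5,-8.9,-8.7,0,5.0,-9.7,-9.5,0,5.5,-10.5,-10.3,0,6.0,-11.3,-11.1,0,6.5,-12.1,-11.8,0,7.0,-12.9,-12.6,0,7.5,-13.6,-13.3,0,7.8,-14.1,-13.8,0,8,-14.2,-13.9,0,8]' 0
python3 - <<'E'
from h import *
s=ctrl.get_state();print(s["time"],s["eef_pos"],s["qpos"].round(3));M=R.from_quat(s["tcp_rot"]).as_matrix();print(M.round(3))
d=np.array([.565,-.1375,.215])-s["eef_pos"];print(M.T@d/.025, np.degrees(np.arctan2(M[1,1],M[0,1])))
E
```

```text
time: 1.82
eef_pos: [0.4611, 0.142, 0.2312]
tcp_rot: [0.541, 0.841, -0.0, 0.0]
contact_force: [0.1, 1.3, -0.5]
opening: 1.003
1.8167 [0.46110907 0.14201695 0.23119292] [ 8.900e-02 -1.490e-01  2.037e+00 -1.000e-03  1.254e+00 -3.390e-01]
[[-0.415  0.91   0.   ]
 [ 0.91   0.415 -0.001]
 [-0.001 -0.    -1.   ]]
[-11.89654455  -0.85657848   0.65948233] 24.508168004319348
```

```bash
python3 -m creep '[-0.3,0,0,0.1,-0.9,-0.1,0,0.3,-1.6,-0.1,0,0.5,-2.4,-0.2,0,0.7,-3.2,-0.2,0,0.9,-4,-0.3,0,1.2,-4.8,-0.3,0,1.4,-5.6,-0.4,0.1,1.6,-6.4,-0.5,0.2,1.9,-7.2,-0.5,0.3,2.2,-8,-0.6,0.4,2.5,-8.8,-0.6,0.5,2.8,-9.6,-0.7,0.6,3,-10.4,-0.8,0.7,3.2,-11.1,-0.8,0.7,3.4,-11.6,-0.9,0.7,3.5,-11.8,-0.9,0.7,3.5,-11.9,-0.9,0.7,3.5,-11.9,-0.9,0.7,3.5,-11.9,-0.9,0.7,3.5]' 0
python3 - <<'E'
from h import *
s=ctrl.get_state();print(s["time"],s["eef_pos"],s["qpos"].round(3));M=R.from_quat(s["tcp_rot"]).as_matrix();print(M.round(3))
import json
im=imaging.read_camera("wrist");cv2.imwrite("pics/wrist1.png",im[:,:,::-1])
i=imaging.camera_info("wrist");json.dump({k:np.array(v).tolist() for k,v in i.items()},open("wi1.json","w"))
im=imaging.read_camera("scene");cv2.imwrite("pics/scene1.png",im[:,:,::-1])
E
```

```text
time: 3.48
eef_pos: [0.5648, -0.1342, 0.2139]
tcp_rot: [0.661, 0.751, 0.0, -0.0]
contact_force: [-0.2, 0.1, -0.2]
opening: 1.003
3.4833 [ 0.56477097 -0.13417817  0.21393025] [-0.408  0.095  1.831  0.     1.216 -0.535]
[[-0.127  0.992 -0.   ]
 [ 0.992  0.127  0.   ]
 [ 0.    -0.    -1.   ]]
```

View pics/wrist1.png

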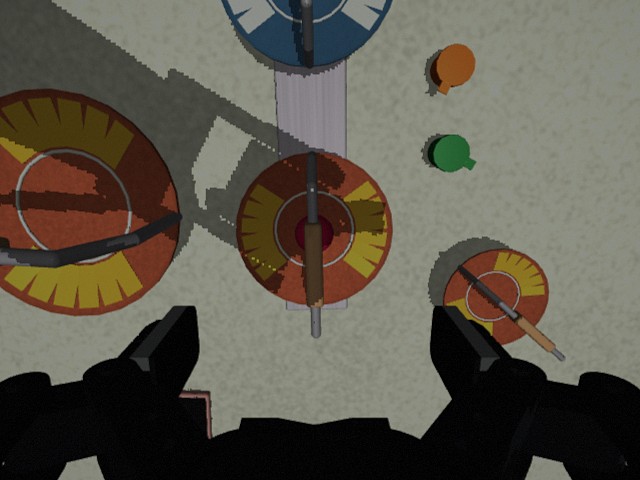

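View pics/scene1.png

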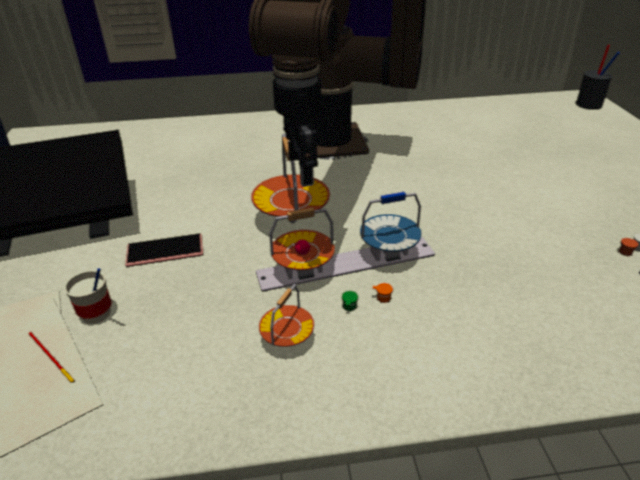

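The wrist view shows the handle bar between the fingers at (314,225)–(316,307), almost parallel to the image columns. I'll measure it.

Run:
```python
from h import *
import json
i=json.load(open("wi1.json"));im=cv2.imread("pics/wrist1.png")
c=cv2.resize(im[140:350,220:420],None,fx=3.8,fy=2.8,interpolation=cv2.INTER_CUBIC);cv2.imwrite("pics/wc.png",c)
```

```text
(no output)
```

View pics/wc.png

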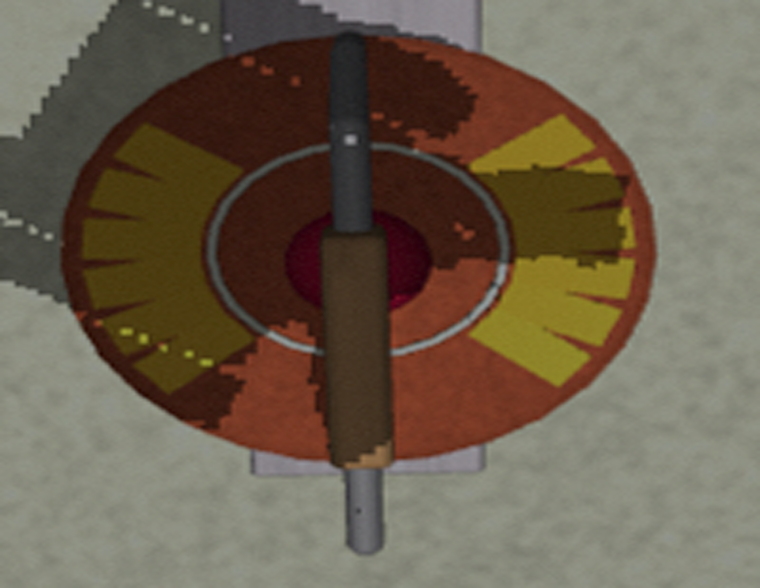

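Run:
```python
from h import *
import json
i=json.load(open("wi1.json"))
W=lambda x,y:(220+x/3.8-.37,140+y/2.8-.32)
def pl(uv,z): o,d=ray("wrist",uv,i); return o+d*(z-o[2])/d[2]
a=pl(W(354,232),.148);b=pl(W(362,462),.148);print(a,b,(a+b)/2,np.linalg.norm(a-b))
print("t",np.degrees(np.arctan2(*(b-a)[:2])), np.linalg.norm(pl(W(323,232),.148)-pl(W(385,232),.148)))
# ball centre
print("ball",pl(W(358,262),.067),"ring",pl(W(360,249),.0527))
print("blue etc cam", i["origin"])
s=ctrl.get_state();M=R.from_quat(s["tcp_rot"]).as_matrix()
d=(a+b)/2-s["eef_pos"];print(s["eef_pos"],M.T@d/.025)
```

```text
[ 0.56062839 -0.11101225  0.148     ] [ 0.5679774  -0.15907816  0.148     ] [ 0.5643029 -0.1350452  0.148    ] 0.048624475470549
t 171.30711510827356 0.008927459722908702
ball [ 0.56421292 -0.13614798  0.067     ] ring [ 0.5645428  -0.13570164  0.0527    ]
blue etc cam [0.5561731980531579, -0.06737233874663333, 0.3566405298860149]
[ 0.5647093  -0.13404886  0.21391745] [-0.03797169 -0.02123754  2.63669043]
```

```bash
python3 -m creep '[0,0,0.1,-0.1,-0.1,0,0.4,-0.2,-0.1,0,0.8,-0.3,-0.1,0,1.2,-0.3,-0.1,0,1.6,-0.3,-0.1,0,2.0,-0.3,-0.1,0,2.4,-0.3,-0.1,0,2.7,-0.3,-0.1,0,3.0,-0.3,-0.1,0,3.2,-0.3,-0.1,0,3.4,-0.3,-0.1,0,3.6,-0.3,-0.1,0,3.7,-0.3,-0.1,0,3.7,-0.3,-0.1,0,3.7,-0.3,-0.1,0,3.7,-0.3]' 110 25
python3 - <<'E'
from h import *
s=ctrl.get_state();print(s["time"],s["eef_pos"],s["contact_force"],s["wrist_torque"])
for n in ["wrist","scene"]:
  im=imaging.read_camera(n);cv2.imwrite(f"pics/{n}2.png",im[:,:,::-1])
cv2.imwrite("pics/s2c.png",cv2.resize(im[100:300,200:460,::-1],None,fx=3,fy=3))
E
```

```text
time: 4.92
eef_pos: [0.5655, -0.1375, 0.1218]
tcp_rot: [0.651, 0.759, 0.0, 0.0]
contact_force: [-1.1, -0.6, -0.3]
opening: 0.569
4.9167 [ 0.56548281 -0.1374759   0.12182058] [-1.12184339 -0.60866037 -0.34079186] [-0.00727946  0.02894441  0.05011775]
```

View pics/wrist2.png

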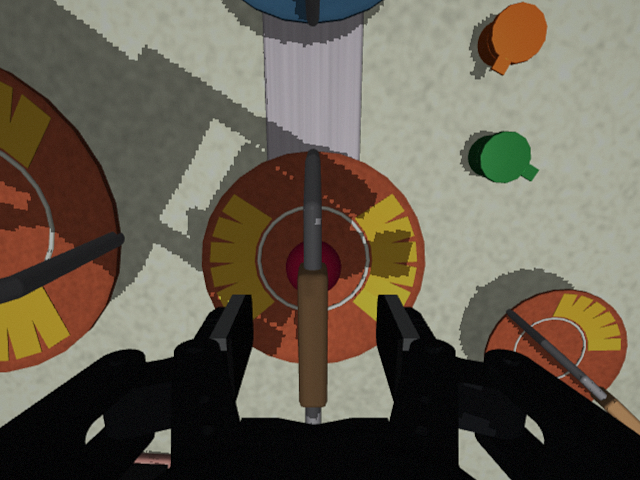

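View pics/s2c.png

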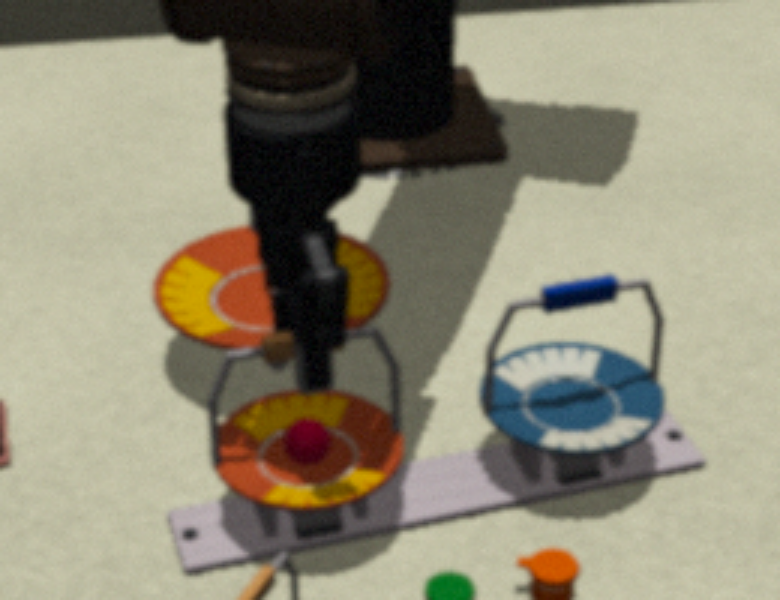

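The bar is centred between the fingers (bar at col 313, finger midpoint about 314). I'll check the position along the bar.

Run:
```python
from h import *
def pl(uv,z): o,d=ray("wrist",uv); return o+d*(z-o[2])/d[2]
s=ctrl.get_state();M=R.from_quat(s["tcp_rot"]).as_matrix()
a=pl((313,270),.148);b=pl((313,405),.148);print(a,b,np.linalg.norm(a-b),M.T@((a+b)/2-s["eef_pos"])*1e3)
print(M.T@(pl((313,268),.067)-s["eef_pos"])*1e3,M.T@(pl((313.5,258),.0527)-s["eef_pos"])*1e3,M.T@(pl((314,260),.062)-s["eef_pos"])*1e3)
```

```text
[ 0.56071416 -0.11041244  0.148     ] [ 0.56826375 -0.1596914   0.148     ] 0.049853917794963384 [  2.50809101  -0.58141479 -26.16812086]
[ 0.87881971 -0.95865199 54.83251078] [ 2.07415959 -0.7394498  69.13203593] [ 3.79534115 -0.4345361  59.83133003]
```

```bash
python3 -m creep '[0.05,-0.02,0,0,0.05,-0.02,0,0,0.05,-0.02,0,0,0.05,-0.02,0,0,0.05,-0.02,0,0,0.05,-0.02,0,0,0.05,-0.02,0,0,0.05,-0.02,0,0,0.05,-0.02,0,0,0.05,-0.02,0,0,0.05,-0.02,0,0,0.05,-0.02,0,0]' 255 25
python3 -m creep '[0,0,0,0,0,0,0,0,0,0,0,0,0,0,0,0,0,0,0,0,0,0,0,0]' 255 70
python3 - <<'E'
from h import *
s=ctrl.get_state();print(s["time"],s["eef_pos"],s["contact_force"],s["wrist_torque"])
for n in ["wrist","scene"]:
  im=imaging.read_camera(n);cv2.imwrite(f"pics/{n}3.png",im[:,:,::-1])
E
```

```text
time: 6.02
eef_pos: [0.5646, -0.1362, 0.1215]
tcp_rot: [0.651, 0.759, 0.0, 0.0]
contact_force: [0.2, 0.1, 1.5]
opening: 0.116
time: 6.52
eef_pos: [0.5647, -0.1363, 0.1216]
tcp_rot: [0.651, 0.759, 0.0, 0.0]
contact_force: [0.0, -0.9, 3.0]
opening: 0.106
6.5167 [ 0.56471567 -0.1363322   0.12163821] [ 0.02944906 -0.92921496  3.03200501] [ 0.03400772 -0.04622362  0.01007935]
```

View pics/wrist3.png

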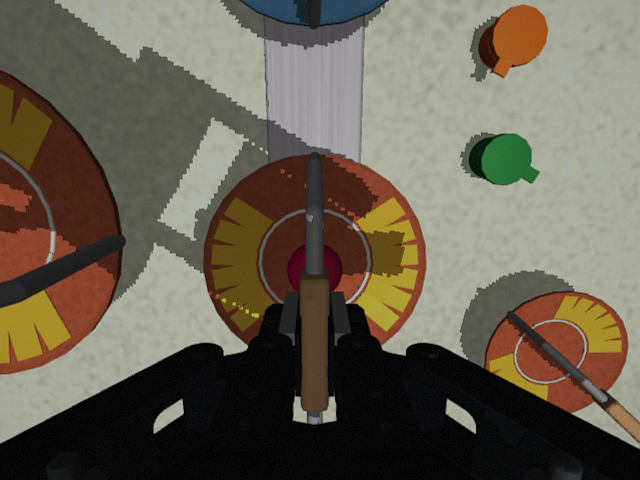

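The dish is gripped (opening 0.106, about 9 mm). Next is a slow pull through the catch.

```bash
python3 -m creep '[0,0,-0.02,0,0,0,-0.05,0,0,0,-0.08,0,0,0,-0.11,0,0,0,-0.14,0,0,0,-0.17,0,0,0,-0.2,0,0,0,-0.23,0,0,0,-0.26,0,0,0,-0.29,0,0,0,-0.32,0,0,0,-0.35,0,0,0,-0.38,0,0,0,-0.41,0,0,0,-0.44,0,0,0,-0.47,0,0,0,-0.5,0,0,0,-0.52,0,0,0,-0.53,0,0,0,-0.53,0]' 255 70
python3 - <<'E'
from h import *
s=ctrl.get_state();print(s["time"],s["eef_pos"],s["contact_force"],s["wrist_torque"],s["opening"])
for n in ["wrist","scene"]:
  im=imaging.read_camera(n);cv2.imwrite(f"pics/{n}4.png",im[:,:,::-1])
cv2.imwrite("pics/s4c.png",cv2.resize(im[150:300,220:460,::-1],None,fx=3,fy=3))
E
```

```text
time: 8.28
eef_pos: [0.5648, -0.1363, 0.1349]
tcp_rot: [0.651, 0.759, 0.0, 0.0]
contact_force: [0.4, -0.2, 3.5]
opening: 0.102
8.2833 [ 0.56475578 -0.13632981  0.13493548] [ 0.38439454 -0.20220728  3.53090433] [0.15462915 0.13483533 0.01800677] 0.10161305508478172
```

View pics/wrist4.png

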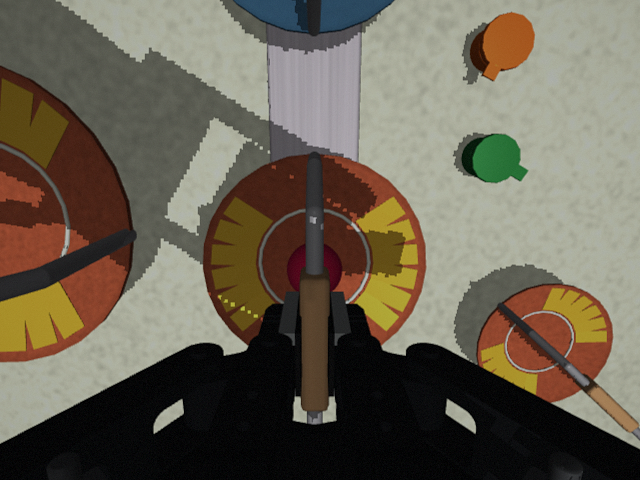

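View pics/s4c.png

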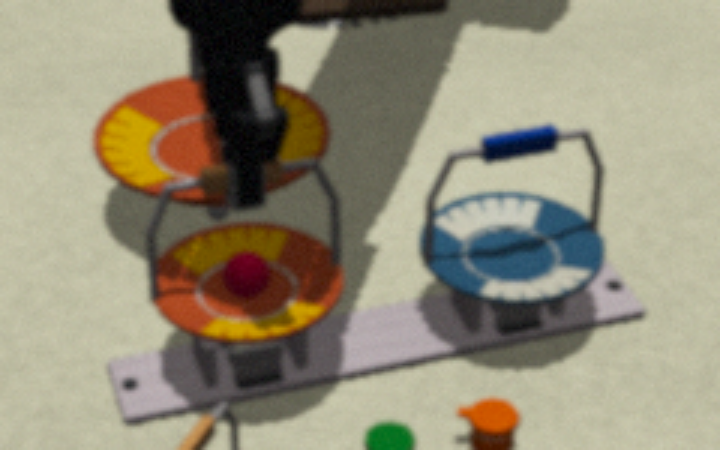

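The dish has come with the gripper (same place in the wrist view) and the ball is centred at about (315,265). I'll lift it to roughly +95 mm.

```bash
python3 -m creep '[0,0,-0.02,0,0,0,-0.07,0,0,0,-0.15,0,0,0,-0.26,0,0,0,-0.4,0,0,0,-0.55,0,0,0,-0.7,0,0,0,-0.85,0,0,0,-1.0,0,0,0,-1.15,0,0,0,-1.3,0,0,0,-1.45,0,0,0,-1.6,0,0,0,-1.75,0,0,0,-1.9,0,0,0,-2.05,0,0,0,-2.2,0,0,0,-2.35,0,0,0,-2.5,0,0,0,-2.65,0]' 255 70
python3 -m creep '[0,0,-0.15,0,0,0,-0.3,0,0,0,-0.42,0,0,0,-0.51,0,0,0,-0.57,0,0,0,-0.61,0,0,0,-0.63,0,0,0,-0.64,0,0,0,-0.65,0,0,0,-0.65,0,0,0,-0.65,0,0,0,-0.65,0]' 255 70
python3 - <<'E'
from h import *
s=ctrl.get_state();print(s["time"],s["eef_pos"],s["qpos"],s["contact_force"],s["wrist_torque"],s["opening"])
for n in ["wrist","scene"]:
  im=imaging.read_camera(n);cv2.imwrite(f"pics/{n}5.png",im[:,:,::-1])
cv2.imwrite("pics/s5c.png",cv2.resize(im[150:300,220:460,::-1],None,fx=3,fy=3))
E
```

```text
time: 10.05
eef_pos: [0.5645, -0.1362, 0.2012]
tcp_rot: [0.651, 0.759, -0.0, -0.0]
contact_force: [-0.1, -0.7, -2.4]
opening: 0.1
time: 11.05
eef_pos: [0.5644, -0.1362, 0.217]
tcp_rot: [0.651, 0.759, -0.0, -0.0]
contact_force: [-0.0, 0.8, -2.5]
opening: 0.098
11.05 [ 0.56444368 -0.13615955  0.21695302] [-4.11360647e-01  9.25013996e-02  1.82733982e+00 -1.76143930e-05
  1.22195948e+00 -5.63982292e-01] [-0.03961957  0.77370404 -2.5287645 ] [ 0.04000421 -0.00614253  0.02384749] 0.09844952622926612
```

View pics/wrist5.png

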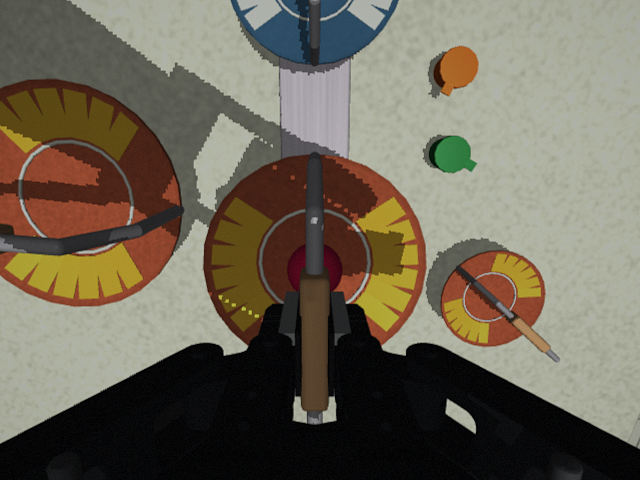

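View pics/s5c.png

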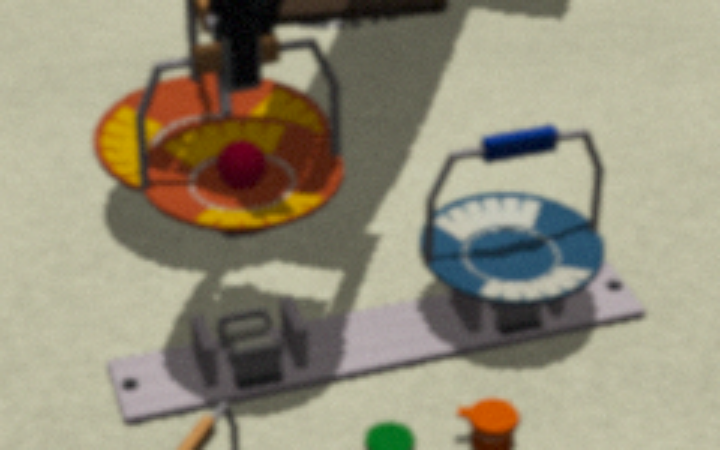

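The dish is about 95 mm up, level, with the ball centred at wrist (315,265), clear of the rail. Now a gentle 90° turn (18 units).

```bash
python3 -m creep '[0,0,0,0.02,0,0,0,0.07,0,0,0,0.15,0,0,0,0.26,0,0,0,0.4,0,0,0,0.57,0,0,0,0.77,0,0,0,1.0,0,0,0,1.25,0,0,0,1.52,0,0,0,1.82,0,0,0,2.14,0,0,0,2.48,0,0,0,2.84,0,0,0,3.22,0,0,0,3.62,0,0,0,4.02,0,0,0,4.42,0,0,0,4.82,0,0,0,5.22]' 255 70
python3 -m creep '[0,0,0,0.4,0,0,0,0.8,0,0,0,1.2,0,0,0,1.6,0,0,0,2.0,0,0,0,2.4,0,0,0,2.8,0,0,0,3.2,0,0,0,3.6,0,0,0,4.0,0,0,0,4.4,0,0,0,4.8,0,0,0,5.2,0,0,0,5.6,0,0,0,6.0,0,0,0,6.4,0,0,0,6.8,0,0,0,7.2,0,0,0,7.58,0,0,0,7.94]' 255 70
python3 -m creep '[0,0,0,0.34,0,0,0,0.66,0,0,0,0.98,0,0,0,1.3,0,0,0,1.62,0,0,0,1.94,0,0,0,2.26,0,0,0,2.56,0,0,0,2.85,0,0,0,3.12,0,0,0,3.37,0,0,0,3.6,0,0,0,3.81,0,0,0,4.0,0,0,0,4.17,0,0,0,4.32,0,0,0,4.45,0,0,0,4.56,0,0,0,4.65,0,0,0,4.72]' 255 70
python3 -m creep '[0,0,0,0.05,0,0,0,0.09,0,0,0,0.11,0,0,0,0.12,0,0,0,0.12,0,0,0,0.12,0,0,0,0.12,0,0,0,0.12,0,0,0,0.12,0,0,0,0.12,0,0,0,0.12,0,0,0,0.12]' 255 70
python3 - <<'E'
from h import *
s=ctrl.get_state();M=R.from_quat(s["tcp_rot"]).as_matrix();print(M.round(3),np.degrees(np.arctan2(M[1,1],M[0,1])));print(s["time"],s["eef_pos"],s["qpos"],s["contact_force"],s["wrist_torque"],s["opening"])
for n in ["wrist","top","scene"]:
  im=imaging.read_camera(n);cv2.imwrite(f"pics/{n}6.png",im[:,:,::-1])
cv2.imwrite("pics/s6c.png",cv2.resize(im[120:300,220:460,::-1],None,fx=3,fy=3))
E
```

```text
time: 12.82
eef_pos: [0.5645, -0.1362, 0.2171]
tcp_rot: [0.807, 0.591, -0.0, -0.0]
contact_force: [-1.0, -0.3, -1.6]
opening: 0.105
time: 14.48
eef_pos: [0.5645, -0.1362, 0.2171]
tcp_rot: [0.959, 0.282, -0.0, -0.0]
contact_force: [-0.8, 0.1, -1.3]
opening: 0.105
time: 16.15
eef_pos: [0.5645, -0.1362, 0.2171]
tcp_rot: [0.997, 0.081, -0.0, -0.0]
contact_force: [0.4, 0.1, -2.2]
opening: 0.105
time: 17.15
eef_pos: [0.5645, -0.1362, 0.2171]
tcp_rot: [0.997, 0.076, -0.0, -0.0]
contact_force: [-0.3, -0.1, -3.1]
opening: 0.103
[[ 0.988  0.152 -0.   ]
 [ 0.152 -0.988  0.   ]
 [-0.    -0.    -1.   ]] -81.25415059969781
17.15 [ 0.56448961 -0.13618317  0.21706862] [-4.11381148e-01  9.24005684e-02  1.82723068e+00  1.84030471e-05
  1.22197372e+00  1.00676502e+00] [-0.31208732 -0.10869467 -3.10379701] [ 0.02363688 -0.07474666  0.03860143] 0.1026231876919734
```

View pics/wrist6.png

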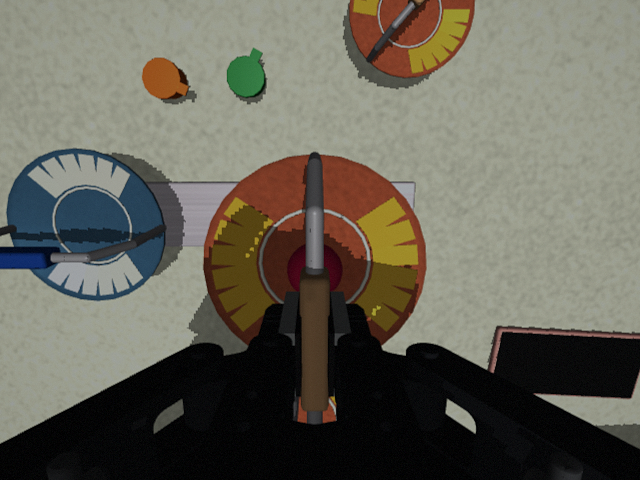

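View pics/s6c.png

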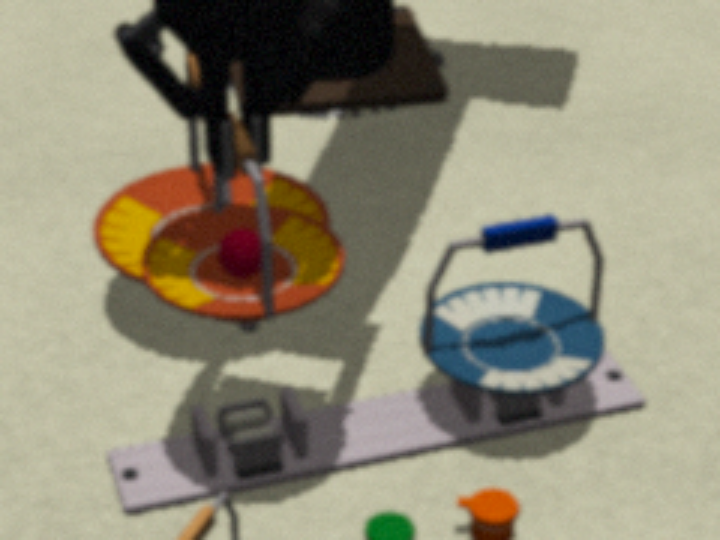

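View pics/top6.png

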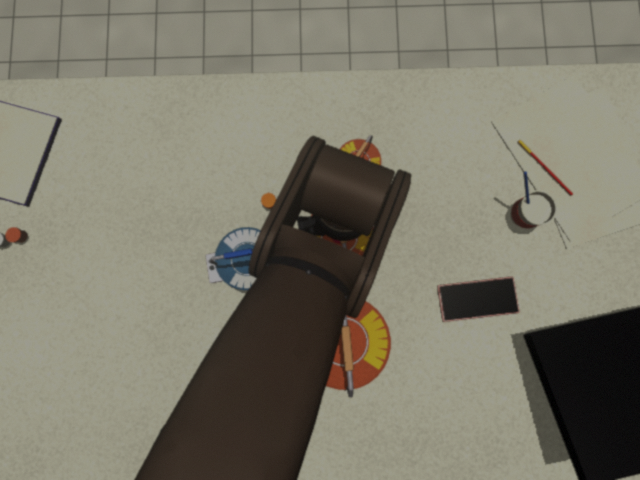

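Run:
```python
from h import *
# last check: ball vs ring in wrist view
im=imaging.read_camera("wrist"); 
o,d=ray("wrist",(315,266)); s=ctrl.get_state(); z=s["eef_pos"][2]-.1215
p=o+d*(z+.067-o[2])/d[2]; print("ball-tcp mm",(p-s["eef_pos"])[:2]*1e3, abs(s["dq"]).max())
print(ctrl.sign_off())
```

```text
ball-tcp mm [1.38410185 0.17913702] 0.03309974046636079
the job is handed in; nothing more can be done
None
```

I gripped the terracotta dish with the ball by its handle at 70 N. I pulled it slowly out of its catch and lifted it about 95 mm straight up. I then turned it 90° and handed the job in at about 17 s, still holding it; `sign_off` gives no verdict.

**Last checks:**
- **Height:** the dish's underside was about 135 mm above the desk, going by how far the arm moved.
- **Squareness:** the jaws, which now run along the rail, were at −81.25°. That is square to the rail's measured tilt of about 8.7° to within 1°.
- **Level and still:** the tool pointed straight down and the dish showed no tilt in the wrist and scene pictures. It did not shift in the wrist view between lift and turn, and the arm was still to within sensor noise.
- **Ball:** about 1.4 mm from the grip centre line, inside the white ring.
- **Surroundings:** the blue dish, pots and phone looked unmoved in the pictures, but I did not measure their positions again.

The one disagreement was in finding the handle. The top and wrist cameras differed by about 2–3 mm along the bar, close to the calibration tolerance, so I gripped in between.

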